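# Seat a fresh absorber cartridge in the gas module's bayonet port and hold it home

## Task

Fit the fresh absorber cartridge, the one with the straight grip bar on top, into the bayonet port on the gas module: lower its two lugs through the port's two notches, push it down against the spring to the bottom, and turn it clockwise seen from above, not quite a quarter turn, as far as it goes. Finish while still gripping it, pressed fully down on its seat and turned to the stop, because the leak check runs while you hold it there (if you ease off, the spring lifts it). Leave the other cartridge, the mouth filter and the wipes tub where they stand.

Things in the scene. Friction and masses are not known exactly. Their poses are not given: they have to be found in the camera images.
- cartridge: Fresh absorber cartridge, white plastic, 0.2-0.3 kg, upright in a low steel tray (floor 3 mm, walls 20 mm high). Origin: centre of its underside, z up its axis. Round spigot 38 mm in diameter, z 0 to 22 mm, foot bevelled over 3 mm; barrel 60 mm in diameter (61.6 over two bands), z 22 to 80; straight grip bar on top, 48 mm along x, 16 mm thick along y, z 80 to 115.
- cartridge_lugs (a point): Point on the cartridge's axis, 6 mm above its underside, midway between its two lugs. The lugs stand on the spigot's +x and -x sides, in line with the grip bar, reach out to 25.5 mm from the axis, are 8 mm wide and 6 mm tall (z 3 to 9 mm). The cartridge works the same after a half turn.
- port: Bayonet port: grey collar 72 mm in diameter on a flange (88 mm, 4 mm thick), fixed on the flat top of the white gas module (240 x 280 mm casing, 100 mm high; nothing else on its top is over 2 mm tall). Origin: on the port's axis at the module's top, z up. Bore 42 mm in diameter; rim at z 23 mm. Two notches 13 mm wide on the bore's +x and -x sides, a small white mark outside each.
- port_rim (a point): Centre of the port's mouth, 23 mm above the module's top. The lip is 6 mm thick. Below it the lugs can turn clockwise seen from above, from the notches to fixed stops 80 degrees (1.40 rad) on; they cannot turn anticlockwise, nor at all until they are below the lip (underside less than 4 mm above the seat).
- port_seat (a point): Seat at the bottom of the port, on its axis, 19 mm below the rim. The cartridge's underside rests here when it is pressed fully home; its barrel then stands 3 mm clear of the rim. With the lugs under the lip, the spring lifts it 4 mm off the seat if it is let go.
- spring_plate (a joint): The spring-loaded round steel plate (28 mm in diameter) in the middle of the port: how far it is pressed down, in m. 0 = up, its top 12 mm above the seat; 0.012 = flush with the seat. It pushes up with 3 N at 0, rising evenly to 11.4 N at 0.012.
- water_trap: Bystander in the same tray: another white cartridge, 60 mm in diameter and 109 mm tall, with a round knob (34 mm in diameter) on top and no lugs. It stands 128 to 134 mm from the absorber cartridge, on either side of it. Origin: centre of its underside.
- mouth_filter: Bystander: a white disc-shaped mouth filter standing on the bench, 84 mm in diameter and 80 mm tall. Origin: centre of its underside.
- wipes_tub: Bystander: a white round tub, 70 mm in diameter and 130 mm tall, standing on the bench beyond the tray. Origin: centre of its underside.
Not all that is in view belongs to the job. What is shaped like the cartridge but green is not meant.

How it is judged (in metres and radians):
On the way, in this order (a step that is already met when the one before it is completed fails the run):
1. the cartridge is gripped and lifted clear of the tray (height (world z) of cartridge above 0.035 m and contact force between the fingers and cartridge above 1 N), for 0.1 s.
2. its lugs have gone down through the port's notches onto the spring (horizontal distance between cartridge and port_seat below 0.006 m and z of cartridge in the frame of port_seat below 0.009 m and angle between the x axis of cartridge and the x axis of port, either way round below 0.35 rad and angle between cartridge's own z axis and vertical below 0.15 rad), for 0.05 s.
At the end, for the whole second after the job is handed in: For the last second the fingers grip the cartridge (over 3 N) and press it within 2 mm of the seat (plate down over 9.5 mm), within 5 mm of the axis, upright within 5 degrees, turned over 1.2 rad from the notches, still; the three bystanders are upright and within 20 mm of their places (z of cartridge in the frame of port_seat below 0.002 m and horizontal distance between cartridge and port_seat below 0.005 m and angle between cartridge's own z axis and vertical below 0.09 rad and angle between the x axis of cartridge and the x axis of port, either way round above 1.2 rad and value of joint spring_plate above 0.0095 m and contact force between the fingers and cartridge above 3 N and linear speed of cartridge below 0.02 m/s and distance of each of water_trap, mouth_filter, wipes_tub from where it was at the start of the episode below 0.02 m and angle between each of water_trap, mouth_filter, wipes_tub's own z axis and vertical below 0.2 rad); the arm keeps its last pose, push and grip.
It fails at once if the other cartridge, the mouth filter or the wipes tub is shifted or knocked over (distance of any of water_trap, mouth_filter, wipes_tub from where it was at the start of the episode above 0.03 m).
It also fails if it takes over 43 s, if anything falls off the work surface, if the arm or the gripper's body presses on something with over 40 N, if the wrist force passes 120 N, or if a joint passes its speed limit or range.

## Robot

A 6-joint arm with a two-finger parallel gripper is mounted at the origin on the work surface. World frame = base frame: x ahead of the robot, y to its left, z up, the work surface at z = 0. Lengths are in m, angles in degrees, forces in N, time in s.
With the tool pointing down it reaches from about 0.4 to 0.825 m from the base axis. Payload 7 kg.
Tool frame: the origin (TCP) lies between the finger pads; the fingertips stand 11 mm ahead of it and the grasp point (between the pads) lies 8 mm behind it (r.tcp_to_tips is the distance from the TCP to the fingertips, in m); x points along the fingers, y is the direction in which the jaws open and shut, and the axes are right-handed (so a half turn about x gives the same grasp; the last joint's range is limited). The gripper opens to 88 mm and grips with 3 to 60 N. Pads are 19 mm wide; open, the fingers measure 130 mm over their backs; the gripper's body (78 mm by 193 mm) begins 47 mm behind the grasp point.
Start: joints at [-55.686, 20.546, 0.682, 0, -70.136, -16.507], TCP at [0.206, -0.643, 0.238] pointing down, gripper open.
Joint ranges: [-176.03, 176.03], [-82.01, 121.73], [-58.28, 71.71], [-173.87, 95.51], [-174.79, -0.11], [-173.66, 173.66]. Speed limits (degrees/s): [136.94, 136.94, 172.46, 180, 180, 180].

## Interface

Orientations are given as [roll, pitch, yaw] about the fixed x, y, z axes, in that order (R = Rz(yaw) Ry(pitch) Rx(roll)).
In Python, from plant import r gives the robot as it stands.
- The arm moves only by the tool arm_command, never from a script. Its argument "plan" is a list of rows, each an object of numbers: "dx", "dy", "dz": the shift along the tool's x, y, z each as a share of 0.02 m, from -1 to 1; "wx", "wy", "wz": the turn, a rotation vector about the tool's x, y, z each as a share of 0.08 rad, from -1 to 1. In form: [{"dx": .., "dy": .., "dz": .., "wx": .., "wy": .., "wz": ..}, ...]. A call has 1 to 20 rows; each row shifts and turns the pose as measured when the row begins, along the tool's axes as they then stand; what a row does not reach is not made up. A row lasts 1/12 s, in which the tool goes at most 41.7 mm and 7.16 degrees, less where a joint would pass 70% of its speed; a pose out of reach is approached as far as the arm can. A call with a number of a shift or a turn outside -1 to 1 is refused whole. A call with a gripper value outside its range is refused whole. "fingers" is the closure, from -1 (fully open) to 1 (shut), so that 0 is half open, set as the call begins (left out, the last holds). The fingers move at their own pace and stop on an object; "force" is the grip in N (left out, the last holds). Time passes only in rows, so rows that do not move let the fingers close. It gives the time, the measured TCP pose, the force and the opening at its end, in the units of the state.
- r.get_state(): the state, without advancing time (a new reading comes with each control period).
- r.capture(name): name is "side" or "top" or "wrist"; returns (picture, depth): 420x560x3 uint8, red, green, blue; 420x560 float32, m along the optical axis (not along the pixel's ray), 0 where there is no reading.
- r.camera_model(name): a dict with "vertical_fov" (degrees; the focal length in pixels is half the picture's height over the tangent of half this angle, whatever the lens; pixels are square), "cx", "cy" (the principal point, pixels), "R" (3x3) and "t" (3): a world point X has camera coordinates R X + t. Camera axes: x right, y down, z forward; pixel columns grow to the right and rows downward; lengths in m; the calibration is good to about 2 mm. A picture is of the moment at which its call begins: read the wrist's pose just before it. camera_model takes no time and is no camera call; for the wrist camera it gives the pose at the moment of the call.
- r.close_job(): hands the job in, once; it reports no verdict.
Trained networks look in the newest picture that a camera, given by its name, has taken for a name from the list of things; names that differ only in an ending like _2 or _b are one class to them, and where a whole thing is asked for, a point or a joint stands for the part that bears it (a point fixed in the world has none). Each returns a list of dicts, best first, with "score" (0 to 1); they miss things now and then, are a little off and sometimes report something else, mostly with a low value. They report only what shows in the picture. A call takes as long as a camera call. They do not tell look-alikes from the thing itself.
- r.cut_out(camera, query): "mask" (420x560 bool, what is visible of it) and "bbox" ([left, top, width, height] in pixels, round what is visible of it).
- r.spot_point(camera, query): "centre" ([column, row] in pixels: a listed point, or the origin of a listed thing).
The state is a dict: "time_s": time; "joints": joint angles; "qd": joint speeds; "joint_torque": joint torques, N m; "tcp_pos": TCP position; "eef_rot": TCP orientation; "contact_force": force on the tool from outside, world axes, zero at the start; "moment": the same for the moment, N m; "gripper_width": finger opening in m.
Only numpy, scipy, OpenCV 4.12 (cv2) and the standard library are available. Lean on these libraries where they do the work, as an engineer would, in place of code of your own. Each camera call takes 0.05 s, during which the arm holds its last target.

## Working session

There is one attempt and no reset: what is moved stays moved. The work goes in short steps, Python scripts to look and compute and a tool call to move; the robot and the scene stay as the last step left them, time stands still between calls to the robot, and variables do not carry over. Pictures are saved under pics/ and viewed, and the job is handed in when it is done.

Besides the shell and the picture viewer there is one more tool, called after "Call:" as name(argument=value, ...), one argument or row to a line, values as JSON. arm_command: Moves the arm, as the interface text tells. Shift numbers are shares of 0.02 m and turn numbers shares of 0.08 rad, none past 1 either way. Its arguments: {"type":"object","properties":{"plan":{"type":"array","items":{"type":"object","properties":{"dx":{"type":"number"},"dy":{"type":"number"},"dz":{"type":"number"},"wx":{"type":"number"},"wy":{"type":"number"},"wz":{"type":"number"}}}},"fingers":{"type":"number"},"force":{"type":"number"}},"required":["plan"]}

```bash
mkdir -p pics; ls
cat > h.py <<'E'
import numpy as np, cv2
from plant import r
def K(c):
    m=r.camera_model(c); f=210/np.tan(np.radians(m["vertical_fov"])/2); return f,m["cx"],m["cy"],np.array(m["R"]),np.array(m["t"])
def unproj(c,u,v,d,k=None):
    f,cx,cy,R,t=k or K(c); u=np.asarray(u,float);v=np.asarray(v,float);d=np.asarray(d,float)
    P=np.stack([(u-cx)/f*d,(v-cy)/f*d,d],-1); return (P-t)@R
def ray(c,u,v,z,k=None):
    f,cx,cy,R,t=k or K(c); d=R.T@np.array([(u-cx)/f,(v-cy)/f,1]); o=-R.T@t
    return o+d*(z-o[2])/d[2]
def proj(c,X,k=None):
    f,cx,cy,R,t=k or K(c); p=R@np.asarray(X)+t; return f*p[0]/p[2]+cx,f*p[1]/p[2]+cy
def save(n,im): cv2.imwrite("pics/"+n+".png",im[:,:,::-1])
E
python3 - <<'E'
from h import *
s=r.get_state(); print(s["time_s"],s["tcp_pos"],s["eef_rot"],s["contact_force"])
for c in ("side","top","wrist"):
    m=r.camera_model(c); print(c,m["vertical_fov"],np.round(-np.array(m["R"]).T@m["t"],3),[k for k in m])
for c in ("side","top"):
    im,d=r.capture(c); save(c+"0",im); np.savez(c+"0.npz",im=im,d=d)
    for q in ("cartridge","port"):
        for o in r.spot_point(c,q)[:4]: print(c,q,o)
E
```

```text
pics
0.0 [ 0.20626372 -0.64220758  0.23665495] [ 95.30747915  89.90518804 113.10985451] [ 0.25436704  0.46216914 -0.51542047]
side 54.94963911217987 [0.081 0.728 0.679] ['vertical_fov', 'cx', 'cy', 'R', 't']
top 49.495054224138315 [0.412 0.155 1.216] ['vertical_fov', 'cx', 'cy', 'R', 't']
wrist 71.39545510594309 [ 0.139 -0.664  0.384] ['vertical_fov', 'cx', 'cy', 'R', 't']
side cartridge {'centre': [304.3, 259.8], 'score': 0.95}
side cartridge {'centre': [255.7, 241.0], 'score': 0.94}
side cartridge {'centre': [311.4, 220.2], 'score': 0.85}
side cartridge {'centre': [353.8, 234.4], 'score': 0.76}
side port {'centre': [403.4, 182.8], 'score': 0.87}
top cartridge {'centre': [340.5, 260.3], 'score': 0.96}
top cartridge {'centre': [262.7, 205.6], 'score': 0.85}
top cartridge {'centre': [274.4, 255.8], 'score': 0.67}
top cartridge {'centre': [322.5, 218.9], 'score': 0.59}
top port {'centre': [418.2, 261.0], 'score': 0.93}
top port {'centre': [299.7, 167.9], 'score': 0.56}
```

View pics/top0.png

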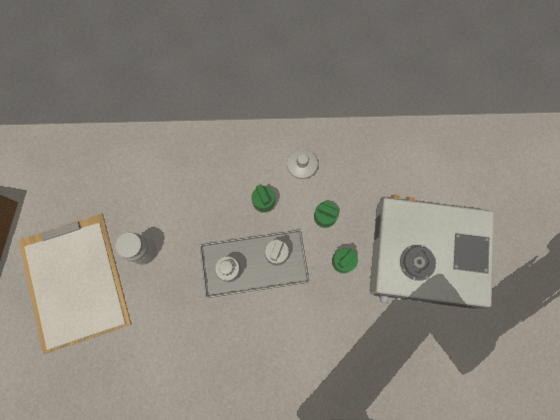

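View pics/side0.png

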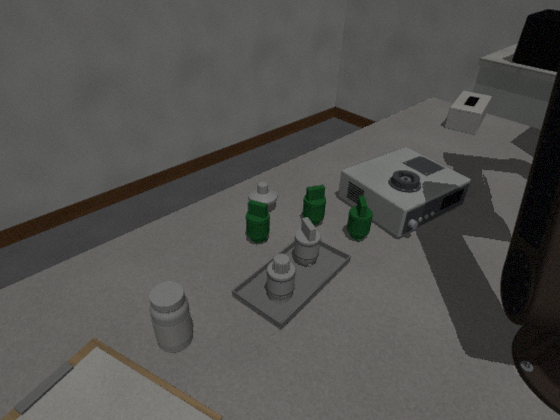

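Candidates: the three green ones (top 263,198 / 326,214 / 345,260) are not meant. Of the white ones in the tray, (227,268) has a round knob, so it is the water trap. (277,250) has the straight bar, so it should be the cartridge. I'll confirm in an enlarged crop and measure.

Run:
```python
from h import *
z=np.load("top0.npz"); im,d=z["im"],z["d"]
a=cv2.resize(im[225:290,245:310],None,fx=6,fy=6,interpolation=cv2.INTER_CUBIC)
b=cv2.resize(im[229:294,385:450],None,fx=6,fy=6,interpolation=cv2.INTER_CUBIC)
save("crop0",np.clip(np.hstack([a,b]).astype(float)*1.6,0,255).astype(np.uint8))
k=K("top")
vv,uu=np.mgrid[0:420,0:560]; P=unproj("top",uu,vv,d,k)
# bar
def stat(m,n):
    q=P[m]; c=q.mean(0); w,V=np.linalg.eigh(np.cov((q-c)[:,:2].T)); print(n,len(q),np.round(c,4),"yaw",np.degrees(np.arctan2(V[1,1],V[0,1])),np.sqrt(w))
box=lambda u0,u1,v0,v1:(uu>=u0)&(uu<u1)&(vv>=v0)&(vv<v1)&(d>0)
m=box(258,300,232,270); print(np.histogram(P[m][:,2],bins=np.arange(-.01,.15,.01)))
stat(m&(P[...,2]>.105),"bar"); stat(m&(P[...,2]>.07)&(P[...,2]<.095),"barreltop"); stat(m&(P[...,2]>.07),"all cart")
m=box(380,460,225,300); print(np.histogram(P[m][:,2],bins=np.arange(.08,.14,.005)))
stat(m&(P[...,2]>.114)&(P[...,2]<.135),"collar"); stat(m&(P[...,2]<.114)&(P[...,2]>.09)&(P[...,2]<.106),"casing")
mm=m&(P[...,2]>.117)&(P[...,2]<.135); q=P[mm].astype(np.float32)
(c,rad)=cv2.minEnclosingCircle(q[:,:2].copy()); print("circ",c,rad)
for c,u,v,n in (("top",227,262,"trap"),("top",302,160,"mf"),("top",131,242,"tub")):
    mm=box(u-25,u+25,v-25,v+25)&(P[...,2]>.05); stat(mm,n); print(P[mm][:,2].max())
for n,u,v in (("g1",263,198),("g2",326,214),("g3",345,260)):
    mm=box(u-16,u+16,v-16,v+16)&(P[...,2]>.05); stat(mm,n); print(P[mm][:,2].max())
m=box(195,312,228,300)&(P[...,2]>.012)&(P[...,2]<.03); q=P[m]; print("tray",q.min(0),q.max(0))
```

```text
(array([258, 779,  47,  12,  16,   8,   6,   2,  73, 248,   4,   6, 122,
        10,   0]), array([-0.01,  0.  ,  0.01,  0.02,  0.03,  0.04,  0.05,  0.06,  0.07,
        0.08,  0.09,  0.1 ,  0.11,  0.12,  0.13,  0.14]))
bar 134 [0.5533 0.1617 0.1166] yaw 157.90553617852365 [0.00469341 0.0141516 ]
barreltop 323 [0.5512 0.1618 0.0817] yaw 71.19724234353926 [0.01522377 0.01789756]
all cart 463 [0.5517 0.1617 0.0921] yaw 90.06649599606307 [0.0149114  0.01521015]
(array([  11,   35,  216, 3204, 1734,   85,   78,  148,  343,   26,    0,
          0]), array([0.08 , 0.085, 0.09 , 0.095, 0.1  , 0.105, 0.11 , 0.115, 0.12 ,
       0.125, 0.13 , 0.135, 0.14 ]))
collar 544 [ 0.5152 -0.1815  0.1209] yaw 90.83126611786082 [0.0194758  0.02058827]
casing 5192 [ 0.519  -0.19    0.0991] yaw 96.38179143951946 [0.05449152 0.0592369 ]
circ (0.5161464810371399, -0.18189290165901184) 0.037130508571863174
trap 484 [0.513  0.2833 0.091 ] yaw 54.313530044588 [0.01507344 0.01518986]
0.11538887895400833
mf 284 [0.7922 0.0879 0.0622] yaw 100.69981253506407 [0.01346982 0.01414677]
0.08500266459005248
tub 845 [0.5685 0.5084 0.1138] yaw 63.33062552628998 [0.01744475 0.01779604]
0.13464380855076022
g1 468 [0.6914 0.1928 0.0871] yaw -160.96152824594625 [0.01490927 0.01552417]
0.11966152271984228
g2 459 [0.6456 0.0336 0.0887] yaw 73.70928523105478 [0.01464296 0.01527814]
0.11858830508529579
g3 489 [ 0.5276 -0.008   0.0873] yaw 159.8584133946431 [0.01508397 0.01530917]
0.11873491242895702
tray [0.44767651 0.08204578 0.01227452] [0.61796002 0.36461973 0.02980133]
```

View pics/crop0.png

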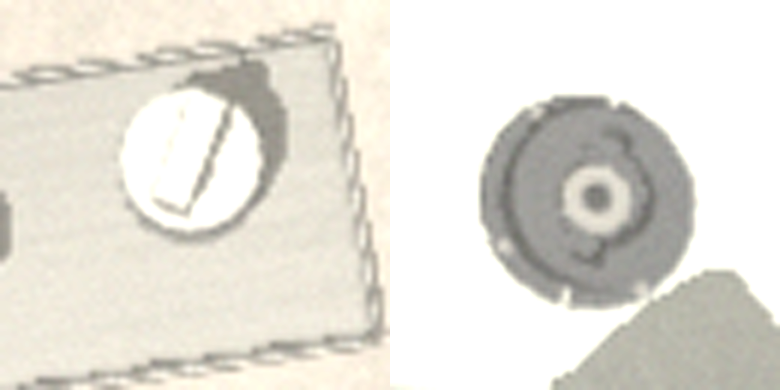

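The crop confirms (277,250) as the white cartridge: a straight bar at a yaw of about -22°, standing in the tray. The port shows several white ticks, so I need a close wrist view of the notches on the way over.

```bash
cat >> h.py <<'E'
from scipy.spatial.transform import Rotation as Ro
def RT(s=None):
    s=s or r.get_state(); return Ro.from_euler("xyz",s["eef_rot"],degrees=True).as_matrix()
def show(s=None):
    s=s or r.get_state(); R=RT(s); print("t",s["time_s"],"tcp",np.round(s["tcp_pos"],4),"xaxis",np.round(R[:,0],3),"yaw_y",round(np.degrees(np.arctan2(R[1,1],R[0,1])),2),"F",np.round(s["contact_force"],1),"w",s["gripper_width"],"J",np.round(s["joints"],1))
def go(target,yaw=None):
    s=r.get_state(); R=RT(s); d=R.T@(np.array(target)-s["tcp_pos"]); print("tool-shift in rows of 20mm (dx,dy,dz)",np.round(d/.02,2))
    if yaw is not None:
        y=np.radians(yaw); Y=np.array([np.cos(y),np.sin(y),0]); X=np.array([0,0,-1.]); T=np.stack([X,Y,np.cross(X,Y)],1)
        w=Ro.from_matrix(R.T@T).as_rotvec(); print("rotvec in rows of .08",np.round(w/.08,2))
E
python3 - <<'E'
from h import *
show(); R=RT(); print(R.round(3))
m=r.camera_model("wrist"); c=-np.array(m["R"]).T@m["t"]; s=r.get_state()
print("cam in tool",R.T@(c-s["tcp_pos"]),"\ncam axes in tool\n",(np.array(m["R"])@R).round(3))
go([.45,-.2,.3],158)
E
```

```text
t 0.3 tcp [ 0.2063 -0.6425  0.2372] xaxis [-0.     0.001 -1.   ] yaw_y 107.8 F [-0.3 -0.1  0.3] w 0.0874550655950502 J [-55.7  20.6   0.7  -0.  -70.1 -16.5]
[[-0.    -0.306  0.952]
 [ 0.001  0.952  0.306]
 [-1.     0.001 -0.   ]]
cam in tool [-1.47480422e-01 -9.28178111e-05 -7.04215451e-02] 
cam axes in tool
 [[ 0.     1.     0.001]
 [-0.263 -0.001  0.965]
 [ 0.965 -0.     0.263]]
tool-shift in rows of 20mm (dx,dy,dz) [-3.13 17.34 18.37]
rotvec in rows of .08 [-1.095e+01  0.000e+00 -1.000e-02]
```

Call:
arm_command(
  plan=[
    {"dx":-0.2,"dy":0.8,"dz":1},
    {"dx":-0.2,"dy":0.8,"dz":1},
    {"dx":-0.2,"dy":0.8,"dz":1},
    {"dx":-0.2,"dy":0.8,"dz":1},
    {"dx":-0.2,"dy":0.8,"dz":1},
    {"dx":-0.2,"dy":0.8,"dz":1},
    {"dx":-0.2,"dy":0.8,"dz":1},
    {"dx":-0.2,"dy":0.8,"dz":1},
    {"dx":-0.2,"dy":0.8,"dz":1},
    {"dx":-0.2,"dy":0.8,"dz":1},
    {"dx":-0.2,"dy":0.8,"dz":1},
    {"dx":-0.2,"dy":0.8,"dz":1},
    {"dx":-0.2,"dy":0.8,"dz":1},
    {"dx":-0.2,"dy":0.8,"dz":1},
    {"dx":-0.2,"dy":0.8,"dz":1},
    {"dx":-0.2,"dy":0.8,"dz":1},
    {"dx":-0.2,"dy":0.8,"dz":1},
    {"dx":-0.2,"dy":0.8,"dz":1},
    {"dx":-0.2,"dy":0.8,"dz":1},
    {"dx":-0.2,"dy":0.8,"dz":1},
  ],
)

```text
schema error: expected keys dx, dy, dz, wx, wy, wz
```

Run:
```python
from h import *
show(); go([.526,-.153,.32],158)
```

```text
t 0.3 tcp [ 0.2063 -0.6425  0.2372] xaxis [-0.     0.001 -1.   ] yaw_y 107.8 F [-0.3 -0.1  0.3] w 0.0874550655950502 J [-55.7  20.6   0.7  -0.  -70.1 -16.5]
tool-shift in rows of 20mm (dx,dy,dz) [-4.13 18.42 22.7 ]
rotvec in rows of .08 [-1.095e+01  0.000e+00 -1.000e-02]
```

Call:
arm_command(
  plan=[
    {"dx":-0.2,"dy":0.8,"dz":1,"wx":0,"wy":0,"wz":0},
    {"dx":-0.2,"dy":0.8,"dz":1,"wx":0,"wy":0,"wz":0},
    {"dx":-0.2,"dy":0.8,"dz":1,"wx":0,"wy":0,"wz":0},
    {"dx":-0.2,"dy":0.8,"dz":1,"wx":0,"wy":0,"wz":0},
    {"dx":-0.2,"dy":0.8,"dz":1,"wx":0,"wy":0,"wz":0},
    {"dx":-0.2,"dy":0.8,"dz":1,"wx":0,"wy":0,"wz":0},
    {"dx":-0.2,"dy":0.8,"dz":1,"wx":0,"wy":0,"wz":0},
    {"dx":-0.2,"dy":0.8,"dz":1,"wx":0,"wy":0,"wz":0},
    {"dx":-0.2,"dy":0.8,"dz":1,"wx":0,"wy":0,"wz":0},
    {"dx":-0.2,"dy":0.8,"dz":1,"wx":0,"wy":0,"wz":0},
    {"dx":-0.2,"dy":0.8,"dz":1,"wx":0,"wy":0,"wz":0},
    {"dx":-0.2,"dy":0.8,"dz":1,"wx":0,"wy":0,"wz":0},
    {"dx":-0.2,"dy":0.8,"dz":1,"wx":0,"wy":0,"wz":0},
    {"dx":-0.2,"dy":0.8,"dz":1,"wx":0,"wy":0,"wz":0},
    {"dx":-0.2,"dy":0.8,"dz":1,"wx":0,"wy":0,"wz":0},
    {"dx":-0.2,"dy":0.8,"dz":1,"wx":0,"wy":0,"wz":0},
    {"dx":-0.2,"dy":0.8,"dz":1,"wx":0,"wy":0,"wz":0},
    {"dx":-0.2,"dy":0.8,"dz":1,"wx":0,"wy":0,"wz":0},
    {"dx":-0.2,"dy":0.8,"dz":1,"wx":0,"wy":0,"wz":0},
    {"dx":-0.2,"dy":0.8,"dz":1,"wx":0,"wy":0,"wz":0},
  ],
)

```text
time_s: 1.97
tcp_pos: [0.4978, -0.1983, 0.3201]
eef_rot: [61.9, 89.8, 79.2]
contact_force: [-0.2, -1.0, 0.0]
gripper_width: 0.0875
```

Run:
```python
from h import *
show(); go([.526,-.153,.32],158)
```

```text
t 1.9667 tcp [ 0.4978 -0.1983  0.3201] xaxis [ 0.001  0.004 -1.   ] yaw_y 107.38 F [-0.2 -1.   0. ] w 0.08745457651519495 J [ -0.9   4.8  -8.9  -0.2 -76.2 -71.7]
tool-shift in rows of 20mm (dx,dy,dz) [0.01 1.74 2.02]
rotvec in rows of .08 [-11.04   0.04  -0.03]
```

Run:
```python
from h import *
k=K("wrist"); im,d=r.capture("wrist"); save("w1",im); np.savez("w1.npz",im=im,d=d,f=k[0],cx=k[1],cy=k[2],R=k[3],t=k[4])
print(proj("wrist",[.516,-.182,.123],k))
for q in ("port","port_rim","port_seat"): print(q,r.spot_point("wrist",q)[:2])
```

```text
(np.float64(287.9570401276048), np.float64(208.71650430801446))
port [{'centre': [284.9, 209.6], 'score': 0.93}]
port_rim [{'centre': [282.3, 211.2], 'score': 0.85}]
port_seat []
```

View pics/w1.png

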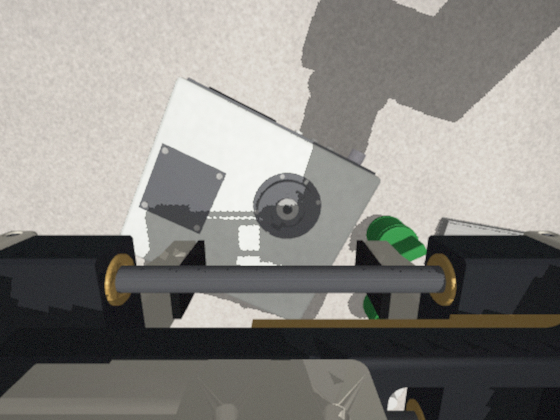

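Run:
```python
from h import *
z=np.load("w1.npz"); im=z["im"]
c=cv2.resize(im[166:250,246:330],None,fx=7,fy=7,interpolation=cv2.INTER_CUBIC).astype(float)
c=np.clip((c/255)**.55*255,0,255).astype(np.uint8); save("w1c",c)
```

```text
(no output)
```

View pics/w1c.png

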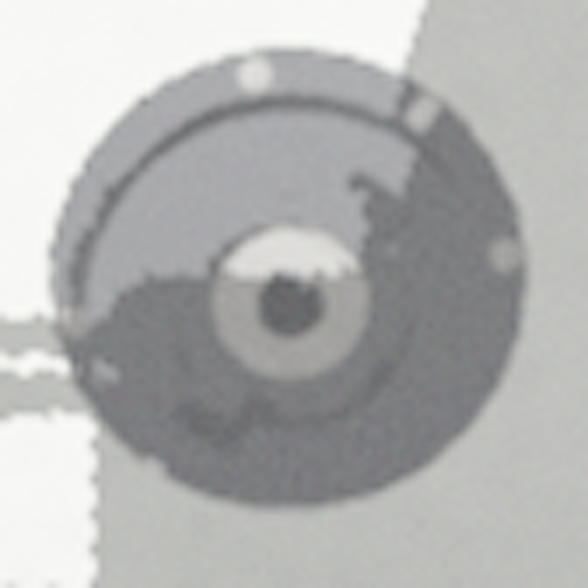

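Run:
```python
from h import *
def rect(im,k,z,c,half=.055,n=380):
    g=np.linspace(-half,half,n); 
    # columns: world -y (right), rows: world x up
    X=c[0]-g[:,None]+0*g[None]; Y=c[1]-g[None]+0*g[:,None]
    P=np.stack([X,Y,np.full_like(X,z)],-1); f,cx,cy,R,t=k; p=P@R.T+t
    mu=(f*p[...,0]/p[...,2]+cx).astype(np.float32); mv=(f*p[...,1]/p[...,2]+cy).astype(np.float32)
    o=cv2.remap(im,mu,mv,cv2.INTER_CUBIC)
    lab=cv2.cvtColor(o,cv2.COLOR_RGB2GRAY); o=cv2.createCLAHE(6,(4,4)).apply(lab); o=cv2.cvtColor(o,cv2.COLOR_GRAY2RGB)
    cv2.line(o,(190,180),(190,200),(255,0,0),1); cv2.line(o,(180,190),(200,190),(255,0,0),1); return o
z=np.load("w1.npz"); kw=(float(z["f"]),float(z["cx"]),float(z["cy"]),z["R"],z["t"])
zt=np.load("top0.npz"); kt=K("top"); c=(.516,-.182)
save("rect_rim",np.hstack([rect(z["im"],kw,.123,c),rect(zt["im"],kt,.123,c)]))
save("rect_fl",np.hstack([rect(z["im"],kw,.104,c),rect(zt["im"],kt,.104,c)]))
```

```text
(no output)
```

View pics/rect_rim.png

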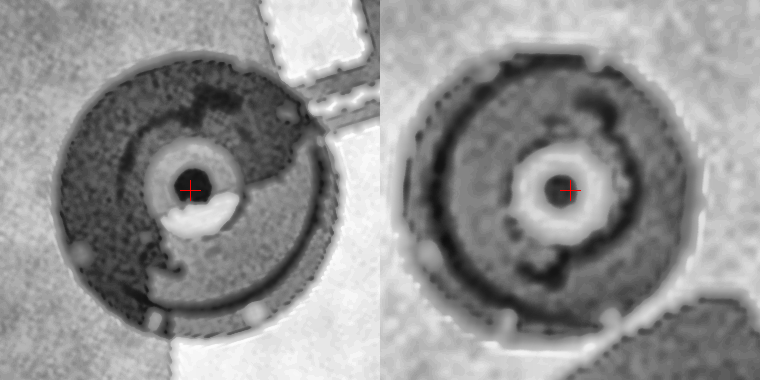

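View pics/rect_fl.png

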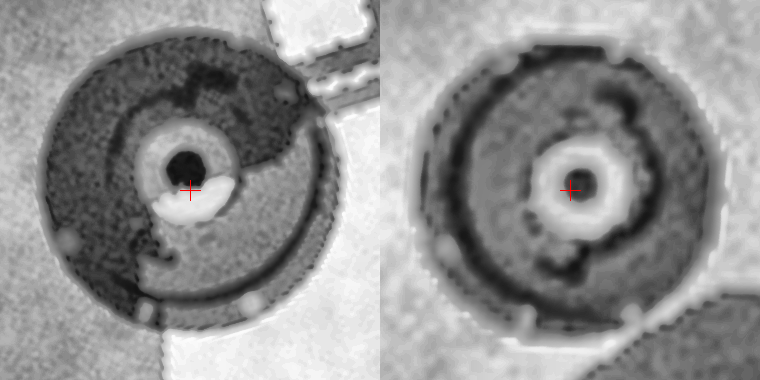

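Reading of the enhanced views: the four round dots are screws. The two rectangular marks and the dark bore recesses line up at about -18.7° in both cameras, so the notch axis yaw is about -18.7°. Port centre is about (0.517, -0.182). Next is the cartridge, turning so that joint 6 keeps room for the later turn (jaw yaw 248°).

Call:
arm_command(
  plan=[
    {"dx":0,"dy":0.95,"dz":0.47,"wx":0,"wy":0,"wz":0},
    {"dx":0,"dy":0.95,"dz":0.47,"wx":0,"wy":0,"wz":0},
    {"dx":0,"dy":0.95,"dz":0.47,"wx":0,"wy":0,"wz":0},
    {"dx":0,"dy":0.95,"dz":0.47,"wx":0,"wy":0,"wz":0},
    {"dx":0,"dy":0.95,"dz":0.47,"wx":0,"wy":0,"wz":0},
    {"dx":0,"dy":0.95,"dz":0.47,"wx":0,"wy":0,"wz":0},
    {"dx":0,"dy":0.95,"dz":0.47,"wx":0,"wy":0,"wz":0},
    {"dx":0,"dy":0.95,"dz":0.47,"wx":0,"wy":0,"wz":0},
    {"dx":0,"dy":0.95,"dz":0.47,"wx":0,"wy":0,"wz":0},
    {"dx":0,"dy":0.95,"dz":0.47,"wx":0,"wy":0,"wz":0},
    {"dx":0,"dy":0.95,"dz":0.47,"wx":0,"wy":0,"wz":0},
    {"dx":0,"dy":0.95,"dz":0.47,"wx":0,"wy":0,"wz":0},
    {"dx":0,"dy":0.95,"dz":0.47,"wx":0,"wy":0,"wz":0},
    {"dx":0,"dy":0.95,"dz":0.47,"wx":0,"wy":0,"wz":0},
    {"dx":0,"dy":0.95,"dz":0.47,"wx":0,"wy":0,"wz":0},
    {"dx":0,"dy":0.95,"dz":0.47,"wx":0,"wy":0,"wz":0},
    {"dx":0,"dy":0,"dz":0,"wx":-1,"wy":0,"wz":0},
    {"dx":0,"dy":0,"dz":0,"wx":-1,"wy":0,"wz":0},
    {"dx":0,"dy":0,"dz":0,"wx":-1,"wy":0,"wz":0},
    {"dx":0,"dy":0,"dz":0,"wx":-1,"wy":0,"wz":0},
  ],
  fingers=-1,
)

```text
time_s: 3.83
tcp_pos: [0.5482, 0.1323, 0.317]
eef_rot: [133.3, 89.6, 168.3]
contact_force: [0.4, 0.6, 0.7]
gripper_width: 0.0875
```

Call:
arm_command(
  plan=[
    {"dx":0.1,"dy":0,"dz":0,"wx":-1,"wy":0,"wz":0},
    {"dx":0.1,"dy":0,"dz":0,"wx":-1,"wy":0,"wz":0},
    {"dx":0.1,"dy":0,"dz":0,"wx":-1,"wy":0,"wz":0},
    {"dx":0.1,"dy":0,"dz":0,"wx":-1,"wy":0,"wz":0},
    {"dx":0.1,"dy":0,"dz":0,"wx":-1,"wy":0,"wz":0},
    {"dx":0.1,"dy":0,"dz":0,"wx":-1,"wy":0,"wz":0},
    {"dx":0.1,"dy":0,"dz":0,"wx":-1,"wy":0,"wz":0},
    {"dx":0.1,"dy":0,"dz":0,"wx":-1,"wy":0,"wz":0},
    {"dx":0.1,"dy":0,"dz":0,"wx":-1,"wy":0,"wz":0},
    {"dx":0.1,"dy":0,"dz":0,"wx":-1,"wy":0,"wz":0},
    {"dx":0.1,"dy":0,"dz":0,"wx":-1,"wy":0,"wz":0},
    {"dx":0.1,"dy":0,"dz":0,"wx":-1,"wy":0,"wz":0},
    {"dx":0.1,"dy":0,"dz":0,"wx":-1,"wy":0,"wz":0},
    {"dx":0.1,"dy":0,"dz":0,"wx":-1,"wy":0,"wz":0},
    {"dx":0.1,"dy":0,"dz":0,"wx":-1,"wy":0,"wz":0},
    {"dx":0.1,"dy":0,"dz":0,"wx":-1,"wy":0,"wz":0},
    {"dx":0.1,"dy":0,"dz":0,"wx":-1,"wy":0,"wz":0},
    {"dx":0.1,"dy":0,"dz":0,"wx":-1,"wy":0,"wz":0},
    {"dx":0.1,"dy":0,"dz":0,"wx":-1,"wy":0,"wz":0},
    {"dx":0.1,"dy":0,"dz":0,"wx":-1,"wy":0,"wz":0},
  ],
)

```text
time_s: 5.5
tcp_pos: [0.5457, 0.1077, 0.2718]
eef_rot: [60.3, 89.2, -169.8]
contact_force: [-0.1, 0.6, 0.5]
gripper_width: 0.0877
```

Run:
```python
from h import *
show(); go([.552,.162,.3],248)
```

```text
t 5.5 tcp [0.5457 0.1077 0.2718] xaxis [-0.014 -0.002 -1.   ] yaw_y -140.05 F [-0.1  0.6  0.5] w 0.08766552296598804 J [ 31.1   8.6 -10.7  -0.3 -71.4   8.9]
tool-shift in rows of 20mm (dx,dy,dz) [-1.42 -1.97  1.89]
rotvec in rows of .08 [-6.12  0.12 -0.13]
```

Call:
arm_command(
  plan=[
    {"dx":0,"dy":-0.3,"dz":0.35,"wx":-1,"wy":0,"wz":0},
    {"dx":0,"dy":-0.3,"dz":0.35,"wx":-1,"wy":0,"wz":0},
    {"dx":0,"dy":-0.3,"dz":0.35,"wx":-1,"wy":0,"wz":0},
    {"dx":0,"dy":-0.3,"dz":0.35,"wx":-1,"wy":0,"wz":0},
    {"dx":0,"dy":-0.3,"dz":0.35,"wx":-1,"wy":0,"wz":0},
    {"dx":0,"dy":-0.3,"dz":0.35,"wx":-1,"wy":0,"wz":0},
    {"dx":0,"dy":0,"dz":0,"wx":0,"wy":0,"wz":0},
  ],
)

```text
time_s: 6.08
tcp_pos: [0.534, 0.1542, 0.2699]
eef_rot: [35.9, 89.0, -165.6]
contact_force: [-1.0, -0.9, -0.5]
gripper_width: 0.0879
```

Run:
```python
from h import *
show(); go([.552,.162,.2],248)
k=K("wrist"); im,d=r.capture("wrist"); save("w2",im); np.savez("w2.npz",im=im,d=d,f=k[0],cx=k[1],cy=k[2],R=k[3],t=k[4])
print(proj("wrist",[.552,.162,.118],k))
show()
vv,uu=np.mgrid[0:420,0:560]; P=unproj("wrist",uu,vv,d,k)
near=np.hypot(P[...,0]-.552,P[...,1]-.162)<.045
for lo,hi in ((.105,.13),(.07,.095)):
    m=near&(P[...,2]>lo)&(P[...,2]<hi); q=P[m]; c=q.mean(0); w,V=np.linalg.eigh(np.cov((q-c)[:,:2].T)); print(len(q),c.round(4),"yaw",np.degrees(np.arctan2(V[1,1],V[0,1])),np.sqrt(w)); 
    print(cv2.minAreaRect(q[:,:2].astype(np.float32)*1000), cv2.minEnclosingCircle(q[:,:2].astype(np.float32)))
```

```text
t 6.0833 tcp [0.534  0.1542 0.2699] xaxis [-0.017 -0.004 -1.   ] yaw_y -111.51 F [-1.  -0.9 -0.5] w 0.08791062083908839 J [ 36.    8.8 -10.7  -0.4 -71.4  32.6]
tool-shift in rows of 20mm (dx,dy,dz) [ 3.48 -0.73 -0.74]
rotvec in rows of .08 [ 0.11  0.18 -0.13]
(np.float64(265.20971956501506), np.float64(185.2790928700755))
t 6.1333 tcp [0.5342 0.1536 0.2699] xaxis [-0.017 -0.005 -1.   ] yaw_y -111.76 F [-0.  -0.8 -0.6] w 0.08758761420909834 J [ 36.    8.8 -10.7  -0.4 -71.4  32.4]
700 [0.5584 0.1607 0.1178] yaw 157.05988297043913 [0.00444183 0.01402077]
((557.3668823242188, 160.967529296875), (15.031744956970215, 47.20745086669922), 66.83043670654297) ((0.5577781796455383, 0.1618424952030182), 0.024490855634212494)
1459 [0.5597 0.1594 0.0829] yaw 67.27602480800998 [0.01488933 0.01771365]
((557.6369018554688, 160.86854553222656), (59.344417572021484, 58.73242950439453), 68.93602752685547) ((0.55744868516922, 0.16114231944084167), 0.030408509075641632)
```

View pics/w2.png

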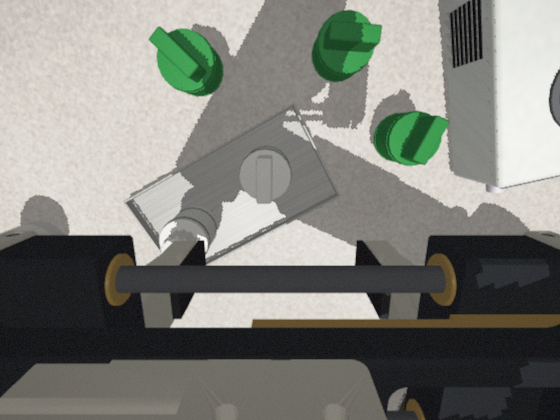

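Wrist view: cartridge at (265,175), with its bar vertical in the picture and lined up with the jaws. Both cameras differ by about 4 mm in x at both the port and the cartridge. The wrist camera's tool yaw differed a lot between those two views, so the offset belongs to the top camera. I'll use the wrist values: cartridge (0.5575, 0.161), port (0.5195, -0.182).

Run:
```python
from h import *
go([.5575,.161,.14],247)
```

```text
tool-shift in rows of 20mm (dx,dy,dz) [ 6.47 -0.84 -1.04]
rotvec in rows of .08 [ 0.27  0.18 -0.14]
```

Call:
arm_command(
  plan=[
    {"dx":0.9,"dy":-0.1,"dz":-0.2,"wx":0.25,"wy":0.18,"wz":-0.14},
    {"dx":0.9,"dy":-0.1,"dz":-0.2,"wx":0,"wy":0,"wz":0},
    {"dx":0.9,"dy":-0.1,"dz":-0.2,"wx":0,"wy":0,"wz":0},
    {"dx":0.9,"dy":-0.1,"dz":-0.2,"wx":0,"wy":0,"wz":0},
    {"dx":0.9,"dy":-0.1,"dz":-0.2,"wx":0,"wy":0,"wz":0},
    {"dx":0.9,"dy":-0.1,"dz":0,"wx":0,"wy":0,"wz":0},
    {"dx":0.9,"dy":-0.1,"dz":0,"wx":0,"wy":0,"wz":0},
    {"dx":0,"dy":0,"dz":0,"wx":0,"wy":0,"wz":0},
  ],
  fingers=0,
)

```text
time_s: 6.8
tcp_pos: [0.5613, 0.1505, 0.141]
eef_rot: [-137.7, 89.7, 17.7]
contact_force: [-1.0, -1.0, -0.2]
gripper_width: 0.0449
```

Run:
```python
from h import *
show(); go([.5575,.161,.1],247)
k=K("wrist"); im,d=r.capture("wrist"); save("w3",im)
vv,uu=np.mgrid[0:420,0:560]; P=unproj("wrist",uu,vv,d,k)
near=np.hypot(P[...,0]-.5575,P[...,1]-.161)<.045
for lo,hi in ((.105,.122),(.07,.095)):
    m=near&(P[...,2]>lo)&(P[...,2]<hi); q=P[m]; print(len(q),q.mean(0),cv2.minAreaRect(q[:,:2].astype(np.float32)*1000))
```

```text
t 6.8 tcp [0.5613 0.1505 0.141 ] xaxis [ 0.005  0.002 -1.   ] yaw_y -114.56 F [-1.  -1.  -0.2] w 0.0449242524887134 J [ 34.3  16.3 -19.2   0.1 -54.3  31. ]
tool-shift in rows of 20mm (dx,dy,dz) [ 2.05 -0.39  0.4 ]
rotvec in rows of .08 [-0.34 -0.05  0.05]
1185 [0.5676051  0.15695057 0.11713044] ((556.8335571289062, 161.7106170654297), (16.07686996459961, 48.88451385498047), 67.16627502441406)
2920 [0.56297244 0.15578738 0.08278217] ((561.8181762695312, 159.01168823242188), (60.15144348144531, 50.30814743041992), 65.21155548095703)
```

View pics/w3.png

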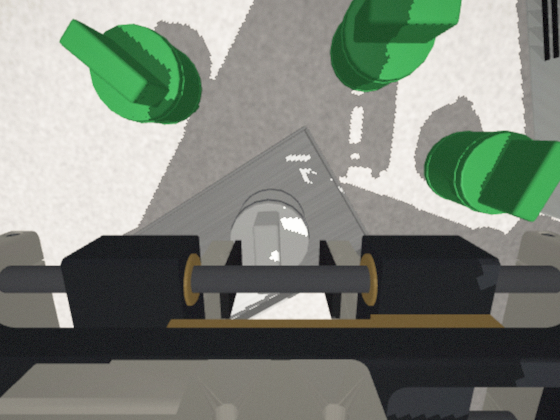

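The bar at (267,240) sits between the fingers and the position is unchanged. I'll centre on it, descend and close.

Call:
arm_command(
  plan=[
    {"dx":0.3,"dy":-0.4,"dz":0.4,"wx":-0.34,"wy":-0.05,"wz":0.05},
    {"dx":0.6,"dy":0,"dz":0,"wx":0,"wy":0,"wz":0},
    {"dx":0.6,"dy":0,"dz":0,"wx":0,"wy":0,"wz":0},
    {"dx":0.5,"dy":0,"dz":0,"wx":0,"wy":0,"wz":0},
    {"dx":0,"dy":0,"dz":0,"wx":0,"wy":0,"wz":0},
  ],
)

```text
time_s: 7.27
tcp_pos: [0.5606, 0.1619, 0.1052]
eef_rot: [-137.0, 89.5, 19.9]
contact_force: [0.6, 0.5, -0.3]
gripper_width: 0.0439
```

Run:
```python
from h import *
show(); go([.557,.1615,.099],247)
```

```text
t 7.2667 tcp [0.5606 0.1619 0.1052] xaxis [ 0.008  0.003 -1.   ] yaw_y -113.05 F [ 0.6  0.5 -0.3] w 0.043934796154665265 J [ 35.4  18.6 -21.3   0.2 -49.7  31.5]
tool-shift in rows of 20mm (dx,dy,dz) [0.31 0.09 0.16]
rotvec in rows of .08 [-0.01 -0.08  0.07]
```

Call:
arm_command(
  plan=[
    {"dx":0.35,"dy":0.09,"dz":0.16,"wx":0,"wy":-0.08,"wz":0.07},
    {"dx":0,"dy":0,"dz":0,"wx":0,"wy":0,"wz":0},
  ],
)

```text
time_s: 7.43
tcp_pos: [0.5569, 0.1615, 0.0982]
eef_rot: [12.6, 90.0, 169.5]
contact_force: [-0.0, -0.2, -0.7]
gripper_width: 0.0439
```

Call:
arm_command(
  plan=[
    {"dx":0,"dy":0,"dz":0,"wx":0,"wy":0,"wz":0},
    {"dx":0,"dy":0,"dz":0,"wx":0,"wy":0,"wz":0},
    {"dx":0,"dy":0,"dz":0,"wx":0,"wy":0,"wz":0},
    {"dx":0,"dy":0,"dz":0,"wx":0,"wy":0,"wz":0},
    {"dx":0,"dy":0,"dz":0,"wx":0,"wy":0,"wz":0},
  ],
  fingers=1,
  force=45,
)

```text
time_s: 7.85
tcp_pos: [0.5578, 0.1621, 0.0999]
eef_rot: [-122.3, 89.9, 34.7]
contact_force: [-0.1, 0.3, -0.0]
gripper_width: 0.0162
```

Run:
```python
from h import *
show()
```

```text
t 7.85 tcp [0.5578 0.1621 0.0999] xaxis [ 0.002  0.001 -1.   ] yaw_y -113.04 F [-0.1  0.3 -0. ] w 0.016175036778434005 J [ 35.5  18.9 -21.6   0.  -49.4  31.5]
```

Gripped: opening 16.2 mm against a 16 mm bar. Lift.

Call:
arm_command(
  plan=[
    {"dx":-0.5,"dy":0,"dz":0,"wx":0,"wy":0,"wz":0},
    {"dx":-0.9,"dy":0,"dz":0,"wx":0,"wy":0,"wz":0},
    {"dx":-0.9,"dy":0,"dz":0,"wx":0,"wy":0,"wz":0},
    {"dx":-0.9,"dy":0,"dz":0,"wx":0,"wy":0,"wz":0},
    {"dx":-0.9,"dy":0,"dz":0,"wx":0,"wy":0,"wz":0},
    {"dx":-0.9,"dy":0,"dz":0,"wx":0,"wy":0,"wz":0},
    {"dx":-0.9,"dy":0,"dz":0,"wx":0,"wy":0,"wz":0},
    {"dx":-0.9,"dy":0,"dz":0,"wx":0,"wy":0,"wz":0},
    {"dx":-0.9,"dy":0,"dz":0,"wx":-0.9,"wy":0,"wz":0},
  ],
)

```text
time_s: 8.6
tcp_pos: [0.5524, 0.1592, 0.2588]
eef_rot: [38.5, 89.3, -160.6]
contact_force: [0.3, -0.0, -2.0]
gripper_width: 0.0158
```

Run:
```python
from h import *
show(); go([.5195,-.182,.25],251.3)
k=K("wrist"); im,d=r.capture("wrist"); save("w4",im); np.savez("w4.npz",im=im,d=d)
```

```text
t 8.6 tcp [0.5524 0.1592 0.2588] xaxis [-0.011 -0.004 -1.   ] yaw_y -109.11 F [ 0.3 -0.  -2. ] w 0.01577645779574698 J [ 35.4  10.8  -9.8  -0.2 -70.   35.5]
tool-shift in rows of 20mm (dx,dy,dz) [ 0.53 16.65 -4.04]
rotvec in rows of .08 [-0.09  0.12 -0.09]
```

View pics/w4.png

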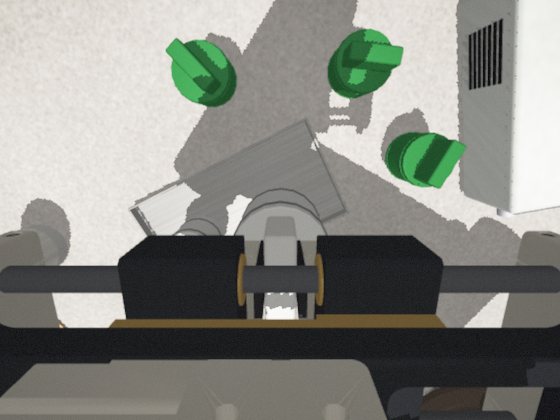

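The cartridge is in the gripper at (280,225) and the tray spot is empty. Now to above the port.

Call:
arm_command(
  plan=[
    {"dx":0,"dy":0.9,"dz":-0.22,"wx":-0.09,"wy":0.12,"wz":-0.09},
    {"dx":0,"dy":0.9,"dz":-0.22,"wx":0,"wy":0,"wz":0},
    {"dx":0,"dy":0.9,"dz":-0.22,"wx":0,"wy":0,"wz":0},
    {"dx":0,"dy":0.9,"dz":-0.22,"wx":0,"wy":0,"wz":0},
    {"dx":0,"dy":0.9,"dz":-0.22,"wx":0,"wy":0,"wz":0},
    {"dx":0,"dy":0.9,"dz":-0.22,"wx":0,"wy":0,"wz":0},
    {"dx":0,"dy":0.9,"dz":-0.22,"wx":0,"wy":0,"wz":0},
    {"dx":0,"dy":0.9,"dz":-0.22,"wx":0,"wy":0,"wz":0},
    {"dx":0,"dy":0.9,"dz":-0.22,"wx":0,"wy":0,"wz":0},
    {"dx":0,"dy":0.9,"dz":-0.22,"wx":0,"wy":0,"wz":0},
    {"dx":0,"dy":0.9,"dz":-0.22,"wx":0,"wy":0,"wz":0},
    {"dx":0,"dy":0.9,"dz":-0.22,"wx":0,"wy":0,"wz":0},
    {"dx":0,"dy":0.9,"dz":-0.22,"wx":0,"wy":0,"wz":0},
    {"dx":0,"dy":0.9,"dz":-0.22,"wx":0,"wy":0,"wz":0},
    {"dx":0,"dy":0.9,"dz":-0.22,"wx":0,"wy":0,"wz":0},
    {"dx":0,"dy":0.9,"dz":-0.22,"wx":0,"wy":0,"wz":0},
    {"dx":0,"dy":0.9,"dz":-0.22,"wx":0,"wy":0,"wz":0},
    {"dx":0,"dy":0,"dz":0,"wx":0,"wy":0,"wz":0},
  ],
)

```text
time_s: 10.15
tcp_pos: [0.521, -0.1675, 0.2676]
eef_rot: [-106.7, 89.4, 54.9]
contact_force: [0.9, -0.2, -2.7]
gripper_width: 0.016
```

Run:
```python
from h import *
show(); go([.5195,-.182,.24],251.3)
k=K("wrist"); im,d=r.capture("wrist"); save("w5",im); np.savez("w5.npz",im=im,d=d,f=k[0],cx=k[1],cy=k[2],R=k[3],t=k[4])
im,d=r.capture("top"); save("top5",im); np.savez("top5.npz",im=im,d=d)
im,d=r.capture("side"); save("side5",im); np.savez("side5.npz",im=im,d=d)
show()
```

```text
t 10.15 tcp [ 0.521  -0.1675  0.2676] xaxis [ 0.006  0.009 -1.   ] yaw_y -108.36 F [ 0.9 -0.2 -2.7] w 0.01603185792902693 J [  2.3   7.3 -12.8  -0.5 -69.5  69.5]
tool-shift in rows of 20mm (dx,dy,dz) [ 1.37  0.72 -0.15]
rotvec in rows of .08 [ 0.07 -0.04  0.13]
t 10.3 tcp [ 0.5216 -0.1653  0.2676] xaxis [ 0.007  0.009 -1.   ] yaw_y -108.3 F [ 0.   0.4 -3.5] w 0.015907829931960073 J [  2.6   7.3 -12.8  -0.5 -69.5  69.3]
```

View pics/w5.png

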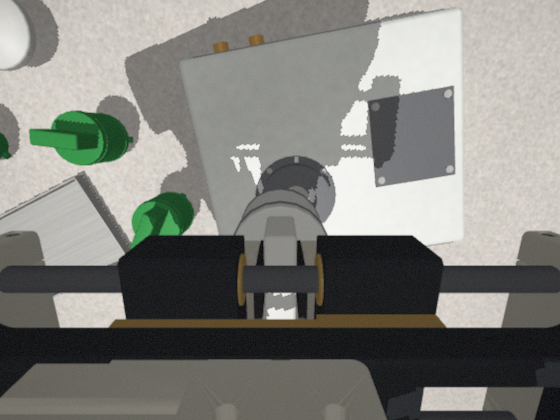

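View pics/side5.png

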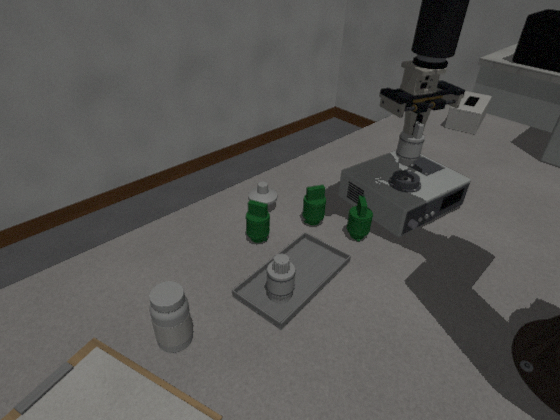

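Run:
```python
from h import *
z=np.load("w5.npz"); k=(float(z["f"]),float(z["cx"]),float(z["cy"]),z["R"],z["t"]); im=z["im"]
S=5;u0,v0=220,130
c=cv2.resize(im[v0:v0+115,u0:u0+140],None,fx=S,fy=S,interpolation=cv2.INTER_CUBIC).astype(float)
c=np.clip((c/255)**.6*255,0,255).astype(np.uint8).copy()
def circ(C,rad,zz,col):
    p=[proj("wrist",[C[0]+rad*np.cos(a),C[1]+rad*np.sin(a),zz],k) for a in np.linspace(0,2*np.pi,90)]
    cv2.polylines(c,[np.int32([((u-u0+.5)*S,(v-v0+.5)*S) for u,v in p])],True,col,1)
C=(.5195,-.182)
circ(C,.044,.104,(255,0,0)); circ(C,.036,.123,(0,255,0)); circ(C,.021,.123,(0,255,0))
T=(.521,-.1675,.2676)
for a in (-18.7,161.3):
    a=np.radians(a); p=proj("wrist",[C[0]+.04*np.cos(a),C[1]+.04*np.sin(a),.104],k); cv2.circle(c,(int((p[0]-u0+.5)*S),int((p[1]-v0+.5)*S)),6,(255,255,0),1)
circ(T,.0300,.2676-.0965+.08,(0,0,255))
circ(T,.0308,.2676-.0965+.07,(0,0,255))
save("w5c",c)
```

View pics/w5c.png

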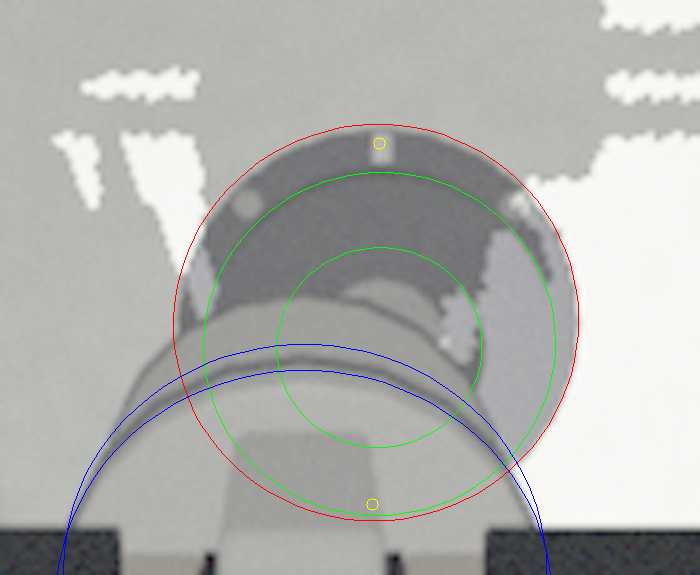

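The overlay fits: the flange circle, notch mark (yellow) and barrel circles match within about 1 mm. I'll align over the port at a TCP z of about 0.23.

Run:
```python
from h import *
show(); go([.519,-.1825,.23],251.3)
```

```text
t 10.3 tcp [ 0.5216 -0.1653  0.2676] xaxis [ 0.007  0.009 -1.   ] yaw_y -108.3 F [ 0.   0.4 -3.5] w 0.015907829931960073 J [  2.6   7.3 -12.8  -0.5 -69.5  69.3]
tool-shift in rows of 20mm (dx,dy,dz) [ 1.87  0.88 -0.14]
rotvec in rows of .08 [ 0.09 -0.04  0.14]
```

Call:
arm_command(
  plan=[
    {"dx":0.4,"dy":0.5,"dz":-0.14,"wx":0.09,"wy":-0.04,"wz":0.14},
    {"dx":0.7,"dy":0.35,"dz":0,"wx":0,"wy":0,"wz":0},
    {"dx":0.7,"dy":0,"dz":0,"wx":0,"wy":0,"wz":0},
    {"dx":0,"dy":0,"dz":0,"wx":0,"wy":0,"wz":0},
    {"dx":0,"dy":0,"dz":0,"wx":0,"wy":0,"wz":0},
  ],
)

```text
time_s: 10.72
tcp_pos: [0.5193, -0.181, 0.2302]
eef_rot: [117.6, 89.9, -81.0]
contact_force: [-0.5, 0.4, -2.7]
gripper_width: 0.0155
```

Run:
```python
from h import *
show(); go([.519,-.1825,.225],251.3)
```

```text
t 10.7167 tcp [ 0.5193 -0.181   0.2302] xaxis [ 0.    -0.002 -1.   ] yaw_y -108.58 F [-0.5  0.4 -2.7] w 0.015537356363767577 J [  1.3   9.1 -15.9   0.1 -65.   70.1]
tool-shift in rows of 20mm (dx,dy,dz) [ 0.26  0.08 -0.01]
rotvec in rows of .08 [ 0.03 -0.01 -0.02]
```

Call:
arm_command(
  plan=[
    {"dx":0.2,"dy":0.08,"dz":0,"wx":0.03,"wy":0,"wz":0},
    {"dx":0,"dy":0,"dz":0,"wx":0,"wy":0,"wz":0},
  ],
)

```text
time_s: 10.88
tcp_pos: [0.519, -0.182, 0.2264]
eef_rot: [110.6, 89.9, -88.0]
contact_force: [-1.5, 0.6, -2.9]
gripper_width: 0.016
```

Run:
```python
from h import *
show(); s=r.get_state()
k=K("wrist"); im,d=r.capture("wrist"); save("w6",im)
S=5;u0,v0=200,140
c=cv2.resize(im[v0:v0+115,u0:u0+140],None,fx=S,fy=S,interpolation=cv2.INTER_CUBIC).astype(float)
c=np.clip((c/255)**.6*255,0,255).astype(np.uint8).copy()
def circ(C,rad,zz,col):
    p=[proj("wrist",[C[0]+rad*np.cos(a),C[1]+rad*np.sin(a),zz],k) for a in np.linspace(0,2*np.pi,90)]
    cv2.polylines(c,[np.int32([((u-u0+.5)*S,(v-v0+.5)*S) for u,v in p])],True,col,1)
C=(.519,-.1825)
circ(C,.044,.104,(255,0,0)); circ(C,.036,.123,(0,255,0)); circ(C,.036,.104,(0,255,0))
T=s["tcp_pos"]; circ(T,.0300,T[2]-.0965+.08,(0,0,255))
save("w6c",c)
ks=K("side"); im,d=r.capture("side"); u,v=proj("side",[.519,-.1825,.13],ks); u,v=int(u),int(v)
save("s6c",cv2.resize(im[v-50:v+40,u-50:u+50],None,fx=6,fy=6,interpolation=cv2.INTER_CUBIC))
```

```text
t 10.8833 tcp [ 0.519  -0.182   0.2264] xaxis [ 0.    -0.002 -1.   ] yaw_y -108.67 F [-1.5  0.6 -2.9] w 0.016021185601804582 J [  1.2   9.2 -16.3   0.1 -64.5  70.1]
```

View pics/w6c.png

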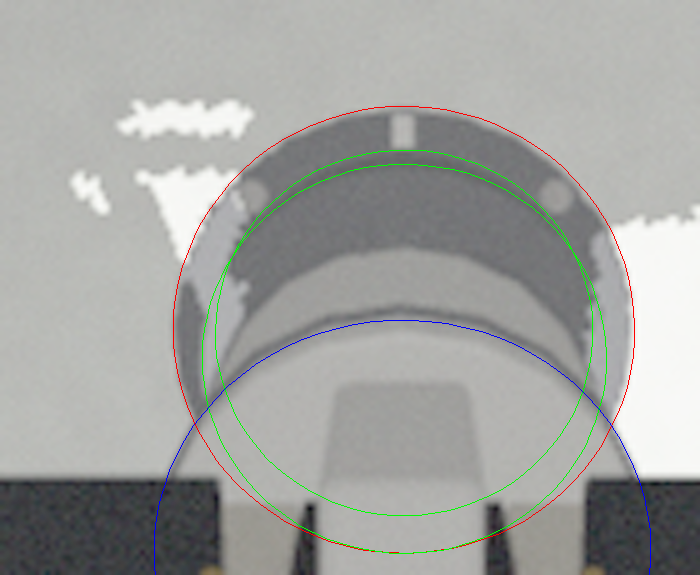

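View pics/s6c.png

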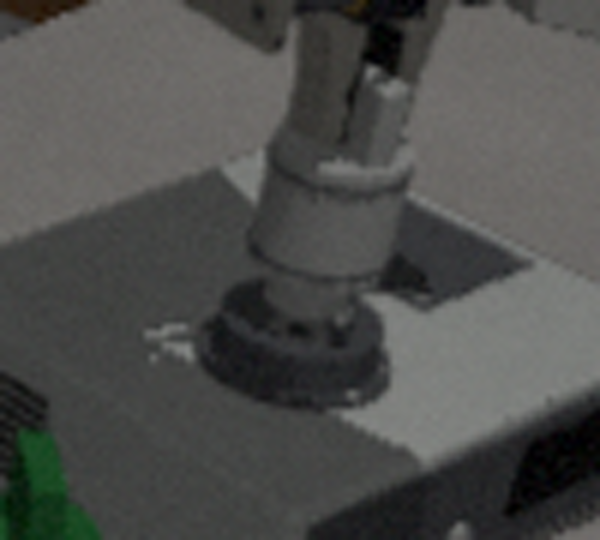

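Alignment is good: mark, bar and barrel are all centred at column ~402. It may be about 1 mm off in tool z, so I'll include that. Lowering gently.

Call:
arm_command(
  plan=[
    {"dx":0.15,"dy":0.03,"dz":0.05,"wx":0,"wy":0,"wz":-0.02},
    {"dx":0.2,"dy":0,"dz":0,"wx":0,"wy":0,"wz":0},
    {"dx":0.2,"dy":0,"dz":0,"wx":0,"wy":0,"wz":0},
    {"dx":0.2,"dy":0,"dz":0,"wx":0,"wy":0,"wz":0},
  ],
)

```text
time_s: 11.32
tcp_pos: [0.5196, -0.1823, 0.2134]
eef_rot: [-170.5, 89.6, -9.1]
contact_force: [-0.1, 1.0, -3.2]
gripper_width: 0.0158
```

Run:
```python
from h import *
show(); go([.519,-.1825,.2],251.3)
```

```text
t 11.3167 tcp [ 0.5196 -0.1823  0.2134] xaxis [ 0.006 -0.001 -1.   ] yaw_y -108.62 F [-0.1  1.  -3.2] w 0.015841457438317306 J [  1.1   9.7 -17.5   0.1 -62.5  70.2]
tool-shift in rows of 20mm (dx,dy,dz) [0.67 0.02 0.03]
rotvec in rows of .08 [ 0.02 -0.08  0.01]
```

It's already 6 mm below the rim with no added force, so the lugs are entering the notches. Continue.

Call:
arm_command(
  plan=[
    {"dx":0.2,"dy":0,"dz":0,"wx":0,"wy":-0.08,"wz":0},
    {"dx":0.2,"dy":0,"dz":0,"wx":0,"wy":0,"wz":0},
    {"dx":0.2,"dy":0,"dz":0,"wx":0,"wy":0,"wz":0},
  ],
)

```text
time_s: 11.57
tcp_pos: [0.5204, -0.1827, 0.2021]
eef_rot: [-155.3, 89.9, 6.1]
contact_force: [-3.3, 2.6, 7.6]
gripper_width: 0.016
```

Run:
```python
from h import *
show(); go([.519,-.1825,.2],251.3)
```

```text
t 11.5667 tcp [ 0.5204 -0.1827  0.2021] xaxis [ 0.002  0.    -1.   ] yaw_y -108.58 F [-3.3  2.6  7.6] w 0.015989171161722486 J [  1.   10.4 -18.1  -0.  -61.4  70.4]
tool-shift in rows of 20mm (dx,dy,dz) [0.1  0.01 0.07]
rotvec in rows of .08 [ 0.03 -0.02  0.01]
```

Call:
arm_command(
  plan=[
    {"dx":0.25,"dy":0,"dz":0.06,"wx":0,"wy":0,"wz":0},
    {"dx":0.25,"dy":0,"dz":0.03,"wx":0,"wy":0,"wz":0},
  ],
)

```text
time_s: 11.73
tcp_pos: [0.5235, -0.184, 0.2003]
eef_rot: [175.9, 89.2, -22.5]
contact_force: [-7.0, 5.8, 37.5]
gripper_width: 0.0161
```

Run:
```python
from h import *
show(); go([.519,-.1825,.2],251.3)
```

```text
t 11.7333 tcp [ 0.5235 -0.184   0.2003] xaxis [ 0.013 -0.005 -1.   ] yaw_y -108.37 F [-7.   5.8 37.5] w 0.016130411348142325 J [  1.1  10.4 -18.5   0.4 -60.3  70.4]
tool-shift in rows of 20mm (dx,dy,dz) [0.01 0.   0.23]
rotvec in rows of .08 [ 0.07 -0.18 -0.01]
```

Bottomed: z 0.2003, spring plus seat load felt. Now turn clockwise (+wx) under a moderate push, correcting the small drift.

Call:
arm_command(
  plan=[
    {"dx":0.15,"dy":0,"dz":0.15,"wx":0,"wy":-0.18,"wz":0},
    {"dx":0.17,"dy":0,"dz":0.05,"wx":0.5,"wy":0,"wz":0},
    {"dx":0.17,"dy":0,"dz":0.03,"wx":0.6,"wy":0,"wz":0},
    {"dx":0.17,"dy":0,"dz":0.03,"wx":0.6,"wy":0,"wz":0},
  ],
)

```text
time_s: 12.07
tcp_pos: [0.5252, -0.1843, 0.2004]
eef_rot: [-176.8, 88.9, -22.9]
contact_force: [-8.3, 5.8, 25.0]
gripper_width: 0.0155
```

Run:
```python
from h import *
show(); go([.519,-.1825,.2],171.3); print(r.get_state()["moment"])
```

```text
t 12.0667 tcp [ 0.5252 -0.1843  0.2004] xaxis [ 0.018 -0.008 -1.   ] yaw_y -116.04 F [-8.3  5.8 25. ] w 0.015540142639347521 J [  1.1  10.4 -18.6   0.5 -60.   62.6]
tool-shift in rows of 20mm (dx,dy,dz) [0.01 0.06 0.32]
rotvec in rows of .08 [15.85 -0.21  0.17]
[2.28850814 3.82592646 0.26700697]
```

Call:
arm_command(
  plan=[
    {"dx":0.1,"dy":0.05,"dz":0.35,"wx":0.2,"wy":-0.4,"wz":0.15},
    {"dx":0.1,"dy":0.05,"dz":0.35,"wx":0.2,"wy":-0.4,"wz":0.15},
  ],
)

```text
time_s: 12.23
tcp_pos: [0.5188, -0.1806, 0.2025]
eef_rot: [33.5, 88.2, -174.5]
contact_force: [6.9, -0.1, 2.9]
gripper_width: 0.016
```

Run:
```python
from h import *
show(); go([.519,-.1825,.2],171.3); print(r.get_state()["moment"])
k=K("wrist"); im,d=r.capture("wrist"); save("w7",im)
im,d=r.capture("side"); ks=K("side");u,v=proj("side",[.519,-.1825,.15],ks); u,v=int(u),int(v)
save("s7c",cv2.resize(im[v-50:v+40,u-50:u+50],None,fx=6,fy=6,interpolation=cv2.INTER_CUBIC))
show()
```

```text
t 12.2333 tcp [ 0.5188 -0.1806  0.2025] xaxis [-0.031 -0.003 -1.   ] yaw_y -117.95 F [ 6.9 -0.1  2.9] w 0.015999722570852658 J [  1.3  11.3 -17.    0.1 -63.5  60.6]
tool-shift in rows of 20mm (dx,dy,dz) [ 0.13  0.08 -0.06]
rotvec in rows of .08 [15.43  0.15 -0.39]
[-0.23394016 -3.21047545  0.02168671]
t 12.3333 tcp [ 0.519  -0.1806  0.2022] xaxis [-0.032 -0.003 -0.999] yaw_y -117.92 F [3.7 0.4 9.9] w 0.0156553631038761 J [  1.3  11.3 -17.    0.2 -63.5  60.7]
```

View pics/s7c.png

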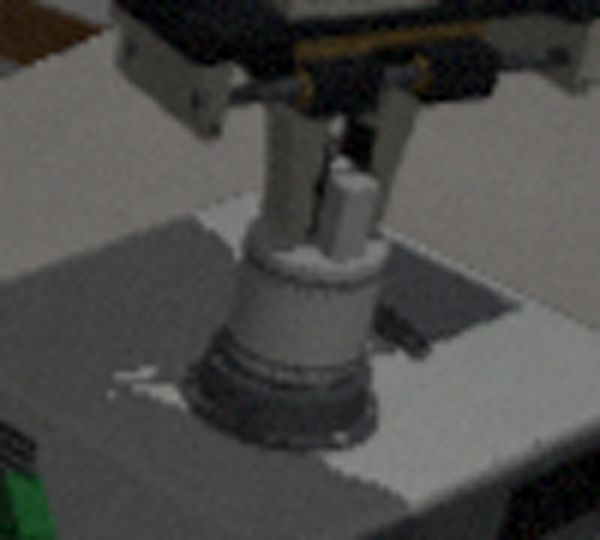

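View pics/w7.png

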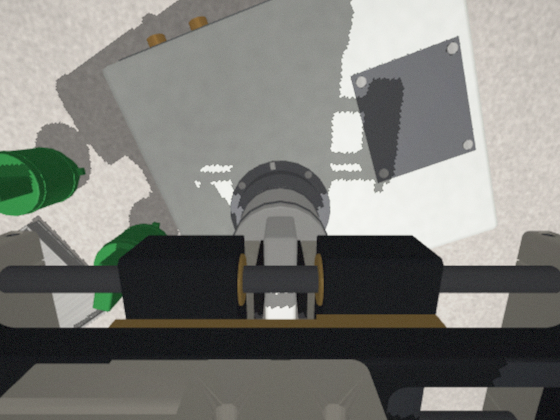

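Call:
arm_command(
  plan=[
    {"dx":0.2,"dy":0.03,"dz":0,"wx":0.6,"wy":0.15,"wz":-0.3},
    {"dx":0.18,"dy":0.03,"dz":0.06,"wx":0.8,"wy":-0.03,"wz":0.02},
    {"dx":0.18,"dy":0.03,"dz":0.06,"wx":0.8,"wy":-0.03,"wz":0.02},
    {"dx":0.18,"dy":0.04,"dz":0.05,"wx":0.8,"wy":-0.03,"wz":0.03},
  ],
)

```text
time_s: 12.67
tcp_pos: [0.5213, -0.1829, 0.1999]
eef_rot: [-31.4, 89.7, 106.8]
contact_force: [-5.6, 5.1, 24.6]
gripper_width: 0.0157
```

Run:
```python
from h import *
show(); go([.519,-.1825,.2],171.3); print(r.get_state()["moment"])
```

```text
t 12.6667 tcp [ 0.5213 -0.1829  0.1999] xaxis [-0.002  0.005 -1.   ] yaw_y -131.78 F [-5.6  5.1 24.6] w 0.015737222416208754 J [  0.8  10.8 -17.8  -0.3 -61.5  47.6]
tool-shift in rows of 20mm (dx,dy,dz) [-0.01  0.06  0.1 ]
rotvec in rows of .08 [12.42  0.07  0.  ]
[2.62295947 2.96059481 0.30823212]
```

Call:
arm_command(
  plan=[
    {"dx":0.17,"dy":0.1,"dz":0.1,"wx":0.9,"wy":0.02,"wz":0.04},
    {"dx":0.17,"dy":0.08,"dz":0.06,"wx":0.9,"wy":-0.03,"wz":0.04},
    {"dx":0.17,"dy":0.08,"dz":0.06,"wx":0.9,"wy":-0.03,"wz":0.04},
    {"dx":0.17,"dy":0.08,"dz":0.05,"wx":0.9,"wy":-0.02,"wz":0.05},
  ],
)

```text
time_s: 13.0
tcp_pos: [0.5205, -0.1845, 0.1999]
eef_rot: [-157.7, 89.5, -36.4]
contact_force: [-4.3, 3.0, 20.1]
gripper_width: 0.0158
```

Run:
```python
from h import *
show(); go([.519,-.1825,.2],171.3); print(r.get_state()["moment"])
```

```text
t 13.0 tcp [ 0.5205 -0.1845  0.1999] xaxis [ 0.007 -0.005 -1.   ] yaw_y -148.75 F [-4.3  3.  20.1] w 0.0158491581207622 J [  1.   10.4 -18.6   0.4 -60.6  30. ]
tool-shift in rows of 20mm (dx,dy,dz) [-0.01  0.01  0.13]
rotvec in rows of .08 [ 8.72 -0.09  0.08]
[2.01432799 1.73059828 0.21865357]
```

Call:
arm_command(
  plan=[
    {"dx":0.17,"dy":0.05,"dz":0.14,"wx":0.9,"wy":-0.09,"wz":0.08},
    {"dx":0.17,"dy":0.08,"dz":0.06,"wx":0.9,"wy":-0.02,"wz":0.05},
    {"dx":0.17,"dy":0.08,"dz":0.06,"wx":0.9,"wy":-0.02,"wz":0.05},
    {"dx":0.17,"dy":0.08,"dz":0.05,"wx":0.9,"wy":-0.01,"wz":0.05},
  ],
)

```text
time_s: 13.33
tcp_pos: [0.52, -0.1847, 0.1999]
eef_rot: [-168.5, 89.2, -64.2]
contact_force: [-5.0, 3.8, 21.8]
gripper_width: 0.0158
```

Run:
```python
from h import *
show(); go([.519,-.1825,.2],171.3); print(r.get_state()["moment"])
```

```text
t 13.3333 tcp [ 0.52   -0.1847  0.1999] xaxis [ 0.006 -0.012 -1.   ] yaw_y -165.75 F [-5.   3.8 21.8] w 0.015784893168382854 J [  1.3  10.3 -18.9   0.8 -60.5  12.6]
tool-shift in rows of 20mm (dx,dy,dz) [-0.01  0.02  0.12]
rotvec in rows of .08 [ 5.01 -0.15  0.07]
[1.72213812 2.21238604 0.15532321]
```

Call:
arm_command(
  plan=[
    {"dx":0.17,"dy":0.06,"dz":0.15,"wx":0.9,"wy":-0.15,"wz":0.08},
    {"dx":0.17,"dy":0.07,"dz":0.08,"wx":0.9,"wy":-0.05,"wz":0.05},
    {"dx":0.17,"dy":0.07,"dz":0.08,"wx":0.9,"wy":-0.05,"wz":0.05},
    {"dx":0.17,"dy":0.07,"dz":0.08,"wx":0.9,"wy":-0.03,"wz":0.05},
  ],
)

```text
time_s: 13.67
tcp_pos: [0.5199, -0.1835, 0.1998]
eef_rot: [-156.3, 89.7, -69.0]
contact_force: [-4.5, -0.5, 20.2]
gripper_width: 0.0156
```

Run:
```python
from h import *
show(); go([.519,-.1825,.2],171.3); print(r.get_state()["moment"])
```

```text
t 13.6667 tcp [ 0.5199 -0.1835  0.1998] xaxis [ 0.002 -0.005 -1.   ] yaw_y 177.27 F [-4.5 -0.5 20.2] w 0.01564912555322966 J [  1.1  10.5 -18.5   0.3 -60.9  -4. ]
tool-shift in rows of 20mm (dx,dy,dz) [-0.01  0.05  0.05]
rotvec in rows of .08 [ 1.3  -0.06  0.03]
[-0.16226141  2.23449009  0.1588497 ]
```

Call:
arm_command(
  plan=[
    {"dx":0.17,"dy":0.08,"dz":0.06,"wx":0.7,"wy":-0.05,"wz":0.05},
    {"dx":0.17,"dy":0.07,"dz":0.04,"wx":0.6,"wy":-0.02,"wz":0.05},
    {"dx":0.17,"dy":0.07,"dz":0.04,"wx":0.5,"wy":-0.02,"wz":0.05},
  ],
)

```text
time_s: 13.92
tcp_pos: [0.5186, -0.1834, 0.1998]
eef_rot: [-164.0, 89.8, -85.2]
contact_force: [-6.9, 3.6, 22.2]
gripper_width: 0.0159
```

Run:
```python
from h import *
show(); go([.519,-.1825,.2],171.3); print(r.get_state()["moment"])
```

```text
t 13.9167 tcp [ 0.5186 -0.1834  0.1998] xaxis [ 0.    -0.004 -1.   ] yaw_y 168.79 F [-6.9  3.6 22.2] w 0.015913826846368412 J [  1.1  10.4 -18.5   0.3 -61.  -12.4]
tool-shift in rows of 20mm (dx,dy,dz) [-0.01 -0.01  0.05]
rotvec in rows of .08 [-0.55 -0.05  0.01]
[1.40453608 2.98205335 0.90079287]
```

Mz jumped to 0.9 N·m at about 82° turned, so it's at the stop. One more gentle holding push, then check.

Call:
arm_command(
  plan=[
    {"dx":0.17,"dy":0.04,"dz":0.05,"wx":0.3,"wy":-0.05,"wz":0.04},
    {"dx":0.17,"dy":0.04,"dz":0.03,"wx":0.3,"wy":-0.02,"wz":0.04},
  ],
)

```text
time_s: 14.08
tcp_pos: [0.5188, -0.1835, 0.1998]
eef_rot: [-149.7, 89.8, -73.5]
contact_force: [-7.7, 1.7, 23.0]
gripper_width: 0.016
```

Run:
```python
from h import *
show(); print(r.get_state()["moment"])
k=K("wrist"); im,d=r.capture("wrist"); save("w8",im)
imt,dt=r.capture("top"); im,d=r.capture("side"); ks=K("side");u,v=proj("side",[.519,-.1825,.15],ks); u,v=int(u),int(v)
a=cv2.resize(im[v-50:v+40,u-50:u+50],None,fx=4,fy=4,interpolation=cv2.INTER_CUBIC)
save("s8c",a); save("side8",im); show()
kt=K("top"); print([ (q,r.spot_point("top",q)[:1]) for q in ("water_trap","mouth_filter","wipes_tub")])
z=np.load("top0.npz")["im"].astype(int)
for u,v in ((227,262),(302,160),(131,242)): print(np.abs(imt[v-22:v+22,u-22:u+22].astype(int)-z[v-22:v+22,u-22:u+22]).mean())
show()
```

```text
t 14.0833 tcp [ 0.5188 -0.1835  0.1998] xaxis [ 0.001 -0.003 -1.   ] yaw_y 166.2 F [-7.7  1.7 23. ] w 0.016012360756109584 J [  1.   10.4 -18.5   0.2 -61.1 -14.9]
[0.8422654  3.17222978 1.30941873]
t 14.2333 tcp [ 0.5188 -0.1834  0.1998] xaxis [ 0.001 -0.003 -1.   ] yaw_y 166.27 F [-7.4  1.7 22.4] w 0.0164571449875121 J [  1.   10.4 -18.5   0.2 -61.1 -14.8]
[('water_trap', [{'centre': [229.7, 271.4], 'score': 0.96}]), ('mouth_filter', []), ('wipes_tub', [{'centre': [142.0, 250.8], 'score': 0.81}])]
20.97055785123967
23.06181129476584
21.326790633608816
t 14.3833 tcp [ 0.5188 -0.1834  0.1998] xaxis [ 0.001 -0.003 -1.   ] yaw_y 166.29 F [-6.8  1.3 22.6] w 0.016117518122669948 J [  1.   10.4 -18.5   0.2 -61.1 -14.8]
```

View pics/s8c.png

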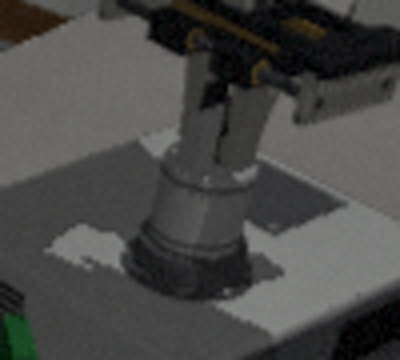

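View pics/w8.png

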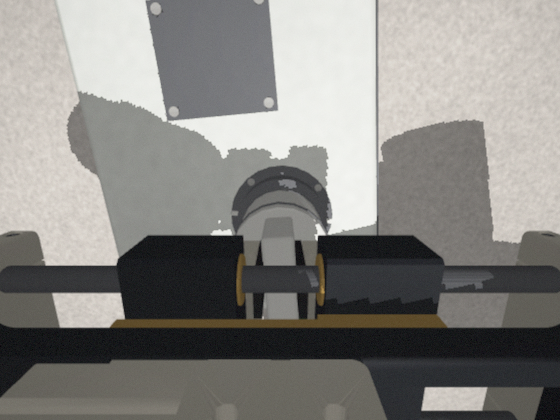

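View pics/side8.png

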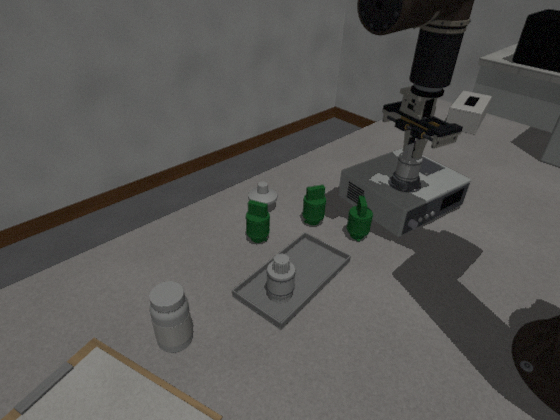

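The side view shows the bystanders at the same pixels as at the start: trap (281,278), filter (263,195), tub (171,317). The cartridge is seated in the port at (408,165). TCP height and push are steady, so I'm handing in.

Run:
```python
from h import *
print(r.close_job()); show()
```

```text
the job is handed in; nothing more can be done
None
the job is handed in; nothing more can be done
```

I fitted the white cartridge with the straight bar into the port, pressed it to the bottom, turned it clockwise to the stop, and handed in at about 14.4 s while still gripping it. No verdict is reported.

**Last checks**
- **Depth:** TCP z stayed at 0.1998 m against an expected 0.2005 m on the seat. The steady reading was about 22.5 N up on the tool, so the push was roughly 25 N.
- **Turn:** the wrist turned about 85° from the notches, and Mz rose to 1.3 N·m, which indicates the stop. The stop is at 80°, so the bar probably slipped or twisted about 5° in the pads. I did not measure the cartridge's own final angle.
- **Pose and grip:** the tool tilted under 0.3°, its position was steady, and the opening was about 16 mm on the 16 mm bar.
- **Bystanders:** all three were standing at the same pixels in the side view as at the start.

**Disagreements**
- **Top against wrist camera:** the two differed by about 4 mm in x. I trusted the wrist camera, and the fit went in without jamming.
- **Bystander check from the top:** the top-view detector missed the mouth filter. Comparing the top picture with the first one gave differences of about 21–23 grey levels around all three bystanders. I did not look into this, but it could be lighting or shadow.

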